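# Load the reagent carrier

### The job

Load the analyser's reagent carrier: stand the large amber bottle, the small amber bottle, the squat jar and the flat rectangular reagent pack each in the insert whose pocket is made for it, upright and all the way down on the pocket's floor, and let go. They must not be tipped over or dropped on the way.

Things in the scene. Friction and masses are not known exactly. Their poses are not given: they have to be found in the camera images.
- large_bottle: Tall round amber glass reagent bottle with a ribbed red cap and paper label; 40 mm diameter body (up to 59 mm above its foot), cap 31 mm diameter from 60 to 82 mm, fixed to the bottle. About 0.11 kg. Origin: centre of its foot; z up its axis. Easily gripped by the cap from above.
- small_bottle: Small round amber glass reagent bottle with a ribbed black cap and paper label; 30 mm diameter body, 66 mm tall overall; cap 23 mm diameter from 48 to 66 mm, fixed to the bottle. About 0.06 kg. Origin: centre of its foot; z up its axis. Easily gripped by the cap from above.
- jar: Squat wide-mouth round amber jar with a broad ribbed white lid; 50 mm diameter, 58 mm tall; lid 49 mm diameter from 41 to 58 mm above its foot, fixed to the jar. About 0.10 kg. Origin: centre of its foot; z up its axis.
- pack: Flat rectangular white plastic reagent pack; body 26 mm (its x) by 52 mm (its y) by 60 mm tall, with a low grey screw cap 21 mm across on top, 12 mm towards +y, reaching 72 mm. About 0.10 kg. Origin: centre of its underside; z up. Gripped across its 26 mm thickness. It may stand in its pocket either way round.
- insert_large_bottle: Insert for the large bottle: round pocket, 46 mm in diameter at its floor, 58 mm at its mouth, 26 mm deep. The pocket narrows towards its floor. Pale plastic block, 78 x 78 mm, 32 mm tall, fixed in the carrier. Origin: centre of its underside, 4 mm above the worktop; z up, pocket centred on it; pocket floor 6 mm and mouth 32 mm above the origin.
- insert_small_bottle: Insert for the small bottle: round pocket, 36 mm in diameter at its floor, 48 mm at its mouth, 26 mm deep (the smallest round one). The pocket narrows towards its floor. Pale plastic block, 78 x 78 mm, 32 mm tall, fixed in the carrier. Origin: centre of its underside, 4 mm above the worktop; z up, pocket centred on it; pocket floor 6 mm and mouth 32 mm above the origin.
- insert_jar: Insert for the jar: round pocket, 56 mm in diameter at its floor, 68 mm at its mouth, 26 mm deep (the widest). The pocket narrows towards its floor. Pale plastic block, 78 x 78 mm, 32 mm tall, fixed in the carrier. Origin: centre of its underside, 4 mm above the worktop; z up, pocket centred on it; pocket floor 6 mm and mouth 32 mm above the origin.
- insert_pack: Insert for the reagent pack: rectangular pocket, 32 mm (its x) by 58 mm (its y) at its floor, 44 by 70 mm at its mouth, 26 mm deep. The pocket narrows towards its floor. Pale plastic block, 78 x 78 mm, 32 mm tall, fixed in the carrier. Origin: centre of its underside, 4 mm above the worktop; z up, pocket centred on it; pocket floor 6 mm and mouth 32 mm above the origin.
- carrier: The analyser's reagent carrier: dark grey moulded tray 172 x 172 mm with 20 mm rims and a low pull loop in front (-x), fixed to the worktop. It holds the four inserts two by two, 82 mm apart, turned as the carrier is; which insert sits in which bay changes. Origin: centre of its underside, on the worktop.

How it is judged:
At the end, for the whole second after the job is handed in: Each of the four containers stands in its own insert: centre within 8 mm of the insert's centre, foot on the pocket's floor (2 to 10 mm above the insert's underside), leaning less than 0.12 rad; the pack lies along its pocket within 0.2 rad, either way round; all released and at rest (horizontal distance between large_bottle and insert_large_bottle below 0.008 m and z of large_bottle in the frame of insert_large_bottle between 0.002 and 0.01 m and angle between each of large_bottle, small_bottle, jar, pack's own z axis and vertical below 0.12 rad and linear speed of each of large_bottle, small_bottle, jar, pack below 0.02 m/s and angular speed of each of large_bottle, small_bottle, jar, pack below 0.2 rad/s and horizontal distance between small_bottle and insert_small_bottle below 0.008 m and z of small_bottle in the frame of insert_small_bottle between 0.002 and 0.01 m and horizontal distance between jar and insert_jar below 0.008 m and z of jar in the frame of insert_jar between 0.002 and 0.01 m and horizontal distance between pack and insert_pack below 0.008 m and z of pack in the frame of insert_pack between 0.002 and 0.01 m and angle between the y axis of pack and the y axis of insert_pack, either way round below 0.2 rad); the robot touches nothing.
It fails at once if a container is tipped over (leans more than 0.7 rad) (angle between any of large_bottle, small_bottle, jar, pack's own z axis and vertical above 0.7 rad).
It fails at once if a container is dropped (moves faster than 0.7 m/s, a fall of about 25 mm, while no finger touches it) ((linear speed of large_bottle above 0.7 m/s and contact force between the fingers and large_bottle below 0.01 N) or (linear speed of small_bottle above 0.7 m/s and contact force between the fingers and small_bottle below 0.01 N) or (linear speed of jar above 0.7 m/s and contact force between the fingers and jar below 0.01 N) or (linear speed of pack above 0.7 m/s and contact force between the fingers and pack below 0.01 N)).
It also fails if it takes over 96 s, if anything falls off the work surface, if the arm or the gripper's body presses on something with over 40 N, if the wrist force passes 120 N, or if a joint passes its speed limit or range.

### The arm

A 6-joint arm with a two-finger parallel gripper is mounted at the origin on a cart in front of the work surface, level with it; the furniture and walls round the work are solid. World frame = base frame: x ahead of the robot, y to its left, z up, the work surface at z = 0. Lengths are in m, angles in rad, forces in N, time in s.
With the tool pointing down it reaches from about 0.25 to 0.725 m from the base axis. Payload 4 kg.
Tool frame: the origin (TCP) lies at the very end of the fingers, on their centre line; the grasp point (between the pads) lies 19 mm behind it; z points along the fingers, y is the line along which they close (so a half turn about z gives the same grasp; the last joint's range is limited). The gripper opens to 85 mm and grips with 20 to 120 N. Pads are 22 mm wide; open, the fingers measure 114 mm over their backs; the gripper's body (76 mm by 85 mm) begins 54 mm behind the grasp point. The pads swing forward as they close: fully open they stand 13 mm farther back than shut.
Start: joints at [1.258, 0.241, 0.005, 1.335, 0, 1.571], TCP at [0.154, 0.476, 0.231] pointing down, gripper open.
Joint ranges: [-2.72, 2.72], [-1.05, 1.87], [-1.09, 1.28], [-1.99, 2.15], [-1.42, 1.44], [-3.14, 3.14]. Speed limits (rad/s): [2.79, 2.79, 3.14, 3.14, 3.14, 3.14].

### API

Orientations are given as a unit quaternion [x, y, z, w].
In Python, from workcell import telemetry, vision, workorder gives the robot as it stands.
- The arm moves only by the shell command python3 -m inch 'ROWS'. ROWS is JSON, a list of rows, each a list of 3 entries, a list of its own where there are three numbers: the turn, a rotation vector about the tool's x, y, z scaled (see below), then the shift along the tool's x, y, z scaled (see below), then the closure, from -1 (fully open) to 1 (shut). A call has 1 to 10 rows; each row shifts and turns the commanded pose from where the row before left it, along the tool's axes as they then stand; what a row does not reach is not made up. The controller multiplies each number of a shift by 0.3 m and each number of a turn by 360 degrees. A row lasts 1/12 s, in which the tool goes at most 41.7 mm and 7.16 degrees, less where a joint would pass 70% of its speed; a pose out of reach is approached as far as the arm can. A call with a number of a shift or a turn outside -1 to 1 is refused whole. A call with a gripper value outside its range is refused whole. The fingers move at their own pace and stop on an object; the grip force is fixed at half the most. Time passes only in rows, so rows that do not move let the fingers close. It gives the time, the measured TCP pose, the force, the opening and the grip force at its end, in the units of the state.
- telemetry.get_obs(): the state, without advancing time (a new reading comes with each control period).
- vision.camera(name): name is "side" or "top" or "wrist"; returns a dict with "img" (384x512x3 uint8, red, green, blue), "fov_y" (degrees; the focal length in pixels is half the picture's height over the tangent of half this angle, whatever the lens; pixels are square), "cx", "cy" (the principal point, pixels), "pose" (4x4, takes a point from camera to world coordinates). Camera axes: x right, y up, looking along -z (the intrinsics and any distortion apply to the point x, -y, -z); pixel columns grow to the right and rows downward; lengths in m; the calibration is good to about 2 mm. A picture is of the moment at which its call begins. There is no depth.
- workorder.job_done(): hands the job in; it is judged then, once.
The state is a dict: "clock": time; "joint_pos": joint angles; "joint_vel": joint speeds; "tau": joint torques, N m; "eef_pos": TCP position; "tool_rot": TCP orientation; "ft_force": force on the tool from outside, world axes, zero at the start; "ft_torque": the same for the moment, N m; "grip_width": finger opening in m; "grasp_force": force on a finger pad.
Only numpy, scipy, OpenCV 4.12 (cv2) and the standard library are available. Lean on these libraries where they do the work, as an engineer would, in place of code of your own. Each camera call takes 0.05 s, during which the arm holds its last target. There are 200 camera calls.

## Working session

There is one attempt and no reset: what is moved stays moved. The work goes in short steps, Python scripts to look and compute and a shell command to move; the robot and the scene stay as the last step left them, time stands still between calls to the robot, and variables do not carry over. Pictures are saved under pics/ and viewed, at most 14 in all, crops included, and the job is handed in when it is done.

```bash
ls; mkdir -p pics; python3 - <<'E'
from workcell import telemetry, vision
import cv2,numpy as np
o=telemetry.get_obs(); print(o)
for n in ("top","side"):
    c=vision.camera(n); print(n,{k:v for k,v in c.items() if k!='img'})
    cv2.imwrite(f"pics/{n}0.png",cv2.resize(c['img'][:,:,::-1],(800,600),interpolation=cv2.INTER_CUBIC))
    np.save(f"{n}0.npy",c['img'])
E
```

```text
pics
{'clock': 0.0, 'joint_pos': array([1.25798017e+00, 2.41428405e-01, 3.71731912e-03, 1.33517401e+00,
       4.91732852e-06, 1.57078777e+00]), 'joint_vel': array([0.00053026, 0.00033021, 0.00129264, 0.00131487, 0.00068971,
       0.00138547]), 'tau': array([ 3.49055163e-04, -3.72316754e+01,  2.52408010e+01,  1.71461591e-02,
        3.70648419e-07, -1.14671784e-05]), 'eef_pos': array([0.15367577, 0.47514071, 0.2304026 ]), 'tool_rot': array([ 1.55766833e-01,  9.87793300e-01, -1.03125043e-03, -1.65117757e-04]), 'ft_force': array([-0.30670821,  0.20738257,  1.05898262]), 'ft_torque': array([-0.02031621,  0.04510054,  0.00500155]), 'grasp_force': 0.0, 'grip_width': 0.08530718843236082}
top {'fov_y': 45.77478897838434, 'cx': 255.07603562992122, 'cy': 185.38770587796145, 'pose': array([[ 0.00943311,  0.98593576, -0.16685829,  0.32557304],
       [-0.99992832,  0.01053107,  0.00569657,  0.04071556],
       [ 0.00737365,  0.16679259,  0.98596443,  1.24138539],
       [ 0.        ,  0.        ,  0.        ,  1.        ]])}
side {'fov_y': 50.2741054104049, 'cx': 255.7647265855962, 'cy': 188.74850043967865, 'pose': array([[-0.99234548,  0.07426955, -0.09866348,  0.43236819],
       [-0.12334415, -0.55691013,  0.82136309,  0.87132591],
       [ 0.00605557,  0.82724552,  0.56180796,  0.63149346],
       [ 0.        ,  0.        ,  0.        ,  1.        ]])}
```

View pics/top0.png

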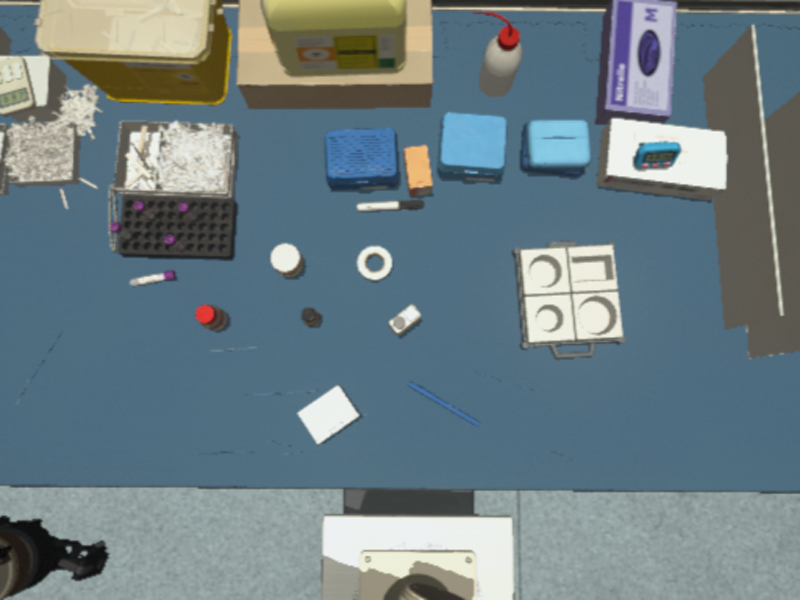

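View pics/side0.png

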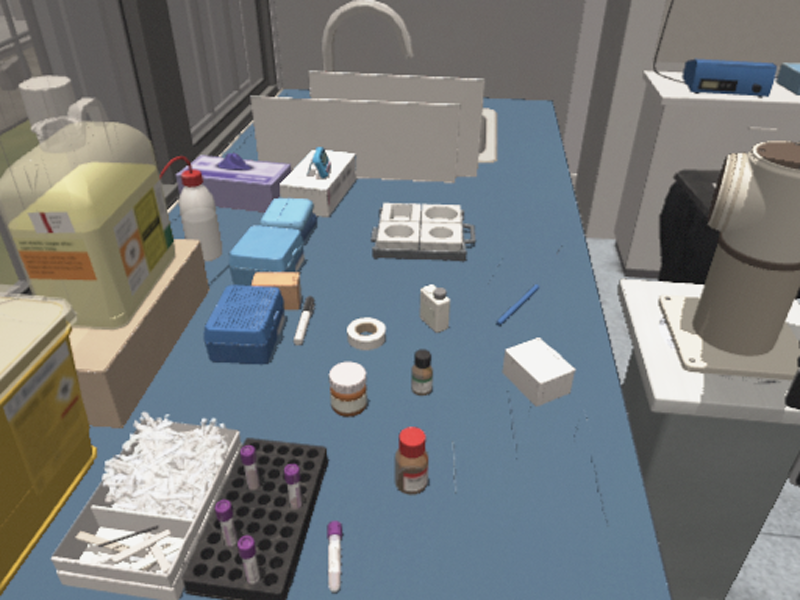

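The top view shows, at 800 px scale, the red-capped bottle at (207,315), the small bottle at (311,317), the jar at (286,260), the pack at (405,320) and the carrier at (570,295). The side view shows all four standing upright. I'll enlarge crops to measure them.

```bash
python3 - <<'E'
import cv2,numpy as np
t=np.load('top0.npy')[:,:,::-1]
def crop(x,y,w,h,s):
    c=cv2.resize(t[y:y+h,x:x+w],None,fx=s,fy=s,interpolation=cv2.INTER_CUBIC)
    for i in range(0,w,10): cv2.putText(c,str(x+i),(i*s,8),0,.3,(0,255,255),1); cv2.line(c,(i*s,10),(i*s,14),(0,255,255),1)
    for i in range(0,h,10): cv2.putText(c,str(y+i),(0,i*s+4),0,.3,(0,255,255),1); cv2.line(c,(20,i*s),(24,i*s),(0,255,255),1)
    return c
cv2.imwrite('pics/c1.png',crop(120,150,156,70,5))
cv2.imwrite('pics/c2.png',crop(325,150,80,80,7))
E
```

```text
(no output)
```

View pics/c1.png

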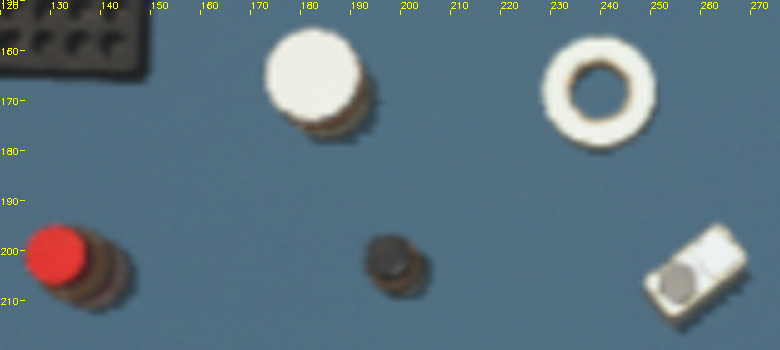

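View pics/c2.png

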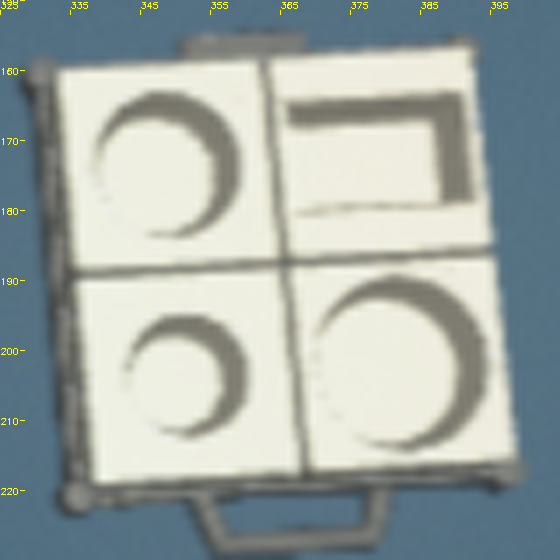

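```bash
cat > h.py <<'E'
import numpy as np
from workcell import telemetry, vision
from scipy.spatial.transform import Rotation as R
CAM={'top':dict(fov=45.77478897838434,cx=255.07603562992122,cy=185.38770587796145,P=np.array([[0.00943311,0.98593576,-0.16685829,0.32557304],[-0.99992832,0.01053107,0.00569657,0.04071556],[0.00737365,0.16679259,0.98596443,1.24138539]])),
'side':dict(fov=50.2741054104049,cx=255.7647265855962,cy=188.74850043967865,P=np.array([[-0.99234548,0.07426955,-0.09866348,0.43236819],[-0.12334415,-0.55691013,0.82136309,0.87132591],[0.00605557,0.82724552,0.56180796,0.63149346]]))}
def cam(c): return dict(fov=c['fov_y'],cx=c['cx'],cy=c['cy'],P=c['pose'][:3])
def back(c,u,v,z):
    f=192/np.tan(np.radians(c['fov']/2)); d=c['P'][:,:3]@np.array([(u-c['cx'])/f,-(v-c['cy'])/f,-1]); o=c['P'][:,3]
    return o+d*(z-o[2])/d[2]
def proj(c,p):
    f=192/np.tan(np.radians(c['fov']/2)); q=c['P'][:,:3].T@(np.asarray(p)-c['P'][:,3]); return np.array([c['cx']+f*q[0]/-q[2],c['cy']-f*q[1]/-q[2]])
E
python3 - <<'E'
from h import *
np.set_printoptions(precision=4,suppress=True)
t,s=CAM['top'],CAM['side']
a=lambda x,y,z: back(t,120+x/5-.5*0,150+y/5,z)
b=lambda x,y,z=.036: back(t,325+x/7,150+y/7,z)
for n,p in dict(large=a(56,255,.082),jar=a(313,75,.058),small=a(387,256,.066),pack=a(696,271,.06),pcap=a(678,283,.072),pe1=a(661,302,.06),pe2=a(731,240,.06),lb=b(168,165),sb=b(186,377),jr=b(401,363)).items():
    print(n,p,'r',np.hypot(*p[:2]),'side800',proj(s,p)*800/512)
C=[b(58,70),b(472,46),b(516,459),b(93,484)]; c=np.mean(C,0); print('carrier',c, [np.linalg.norm(C[i]-C[i-1]) for i in range(4)])
for i in range(4):
    e=C[i]-C[i-1]; print(np.degrees(np.arctan2(e[1],e[0])))
for r in C: print('bay',c+(r-c)*82/160)
E
```

```text
large [0.4778 0.3514 0.082 ] r 0.5930856879782788 side800 [413.2355 434.5388]
jar [0.5787 0.2269 0.058 ] r 0.6215884407259192 side800 [348.5416 372.1899]
small [0.4811 0.1837 0.066 ] r 0.515004190844959 side800 [423.4095 353.4439]
pack [0.4757 0.0226 0.06  ] r 0.4762387027350832 side800 [436.039  292.9807]
pcap [0.4678 0.0321 0.072 ] r 0.46892375292444505 side800 [440.8588 290.3614]
pe1 [0.4592 0.0408 0.06  ] r 0.46101955057384614 side800 [445.6143 300.1491]
pe2 [0.4923 0.0044 0.06  ] r 0.4922875536393423 side800 [426.7244 286.0074]
lb [ 0.5647 -0.2199  0.036 ] r 0.6059948778553552 side800 [399.4734 230.7063]
sb [ 0.4822 -0.2247  0.036 ] r 0.5320308597097825 side800 [441.9735 232.264 ]
jr [ 0.4885 -0.3072  0.036 ] r 0.5770700406194037 side800 [441.7024 212.8567]
carrier [ 0.527  -0.2639  0.036 ] [np.float64(0.1611937493391684), np.float64(0.16185646402576398), np.float64(0.1613793546451738), np.float64(0.16180894184899633)]
3.6293658775049313
-85.9773152078075
-176.38709199874253
93.95707940220535
bay [ 0.5653 -0.2199  0.036 ]
bay [ 0.5711 -0.3027  0.036 ]
bay [ 0.4886 -0.3079  0.036 ]
bay [ 0.4829 -0.2252  0.036 ]
```

Every point agrees with the given sizes and with the side view. The bays are large (0.565,-0.220), small (0.483,-0.225), jar (0.489,-0.308) and pack (0.571,-0.303), with yaw about 3.8°. I'll turn the tool so it closes along world x, which makes tool (x,y,z) equal world (y,x,-z).

```bash
cat > st.py <<'E'
from h import *
import sys
np.set_printoptions(precision=4,suppress=True)
o=telemetry.get_obs(); M=R.from_quat(o['tool_rot']).as_matrix()
print('t',o['clock'],'p',o['eef_pos'],'yang',np.degrees(np.arctan2(M[1,1],M[0,1])),'tilt',M[:2,2],'j',o['joint_pos'],'w',o['grip_width'],'gf',o['grasp_force'],'F',o['ft_force'])
if len(sys.argv)>3:
    d=M.T@(np.array(sys.argv[1:4],float)-o['eef_pos']); print('shift units total',d/.3,'max row .139')
E
python3 -m inch '[[[0,0,0.0195],[0,0,0],-1],[[0,0,0.0195],[0,0,0],-1],[[0,0,0.0195],[0,0,0],-1],[[0,0,0.0195],[0,0,0],-1],[[0,0,0.0195],[0,0,0],-1],[[0,0,0.0195],[0,0,0],-1],[[0,0,0.0195],[0,0,0],-1],[[0,0,0.0195],[0,0,0],-1],[[0,0,0.0195],[0,0,0],-1],[[0,0,0.0195],[0,0,0],-1]]'; python3 -m inch '[[[0,0,0.0055],[0,0,0],-1],[[0,0,0],[0,0,0],-1]]'; python3 st.py .478 .351 .16
```

```text
clock: 0.93
eef_pos: [0.1537, 0.4753, 0.2307]
tool_rot: [0.698, 0.716, -0.001, 0.0]
ft_force: [1.0, -0.1, 0.8]
grip_width: 0.0854
grasp_force: 0.0
clock: 1.1
eef_pos: [0.1538, 0.4754, 0.2308]
tool_rot: [0.708, 0.706, -0.001, 0.0]
ft_force: [0.4, 0.8, 1.0]
grip_width: 0.0854
grasp_force: 0.0
t 1.1 p [0.1538 0.4754 0.2308] yang -0.12944208165180954 tilt [-0.0004 -0.0011] j [1.258  0.2411 0.0043 1.3352 0.     2.831 ] w 0.08544355452205041 gf 0.0 F [0.4119 0.8004 0.9967]
shift units total [-0.4119  1.0818  0.2361] max row .139
```

```bash
python3 -m inch '[[[0,0,0],[-0.0412,0.1082,0.0236],-1],[[0,0,0],[-0.0412,0.1082,0.0236],-1],[[0,0,0],[-0.0412,0.1082,0.0236],-1],[[0,0,0],[-0.0412,0.1082,0.0236],-1],[[0,0,0],[-0.0412,0.1082,0.0236],-1],[[0,0,0],[-0.0412,0.1082,0.0236],-1],[[0,0,0],[-0.0412,0.1082,0.0236],-1],[[0,0,0],[-0.0412,0.1082,0.0236],-1],[[0,0,0],[-0.0412,0.1082,0.0236],-1],[[0,0,0],[-0.0412,0.1082,0.0236],-1]]' >/dev/null; python3 -m inch '[[[0,0,0],[0,0,0],-1],[[0,0,0],[0,0,0],-1]]' >/dev/null; python3 st.py .478 .351 .05
python3 - <<'E'
from h import *
import cv2
c=vision.camera('wrist'); cv2.imwrite('pics/w1.png',c['img'][:,:,::-1])
print(c['pose'],c['fov_y'],'pred cap',proj(cam(c),[.478,.351,.082]))
E
```

```text
t 2.1 p [0.4792 0.35   0.159 ] yang -0.24531913550689857 tilt [-0.0022 -0.0013] j [0.6307 0.4648 0.1388 1.2474 0.0003 2.2058] w 0.0851706399635258 gf 0.0 F [-0.7528  0.4167 -0.3106]
shift units total [ 0.0037 -0.0032  0.3633] max row .139
[[ 0.99999333  0.00303032  0.00203791  0.47970839]
 [-0.00346625  0.96327052  0.26851051  0.41812379]
 [-0.00114939 -0.26851578  0.9632746   0.30176459]
 [ 0.          0.          0.          1.        ]] 64.49229010016015 pred cap [255.55914326 199.94396299]
```

View pics/w1.png

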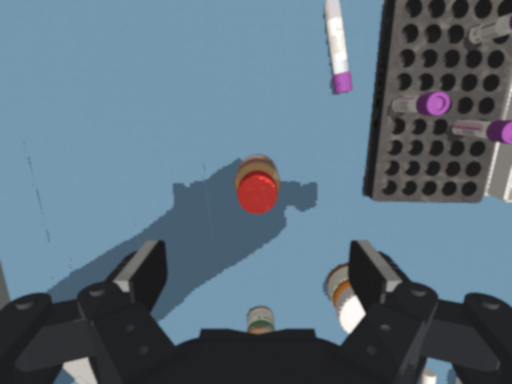

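The wrist view shows the red cap's top centre near (258,193), against a prediction of (256,200), about 5 mm off in y. I'll check this with colour centroids in all three views.

```bash
python3 - <<'E'
from h import *
import cv2
np.set_printoptions(precision=4,suppress=True)
c=vision.camera('wrist'); I={'top':np.load('top0.npy'),'side':np.load('side0.npy'),'wrist':c['img']}; CAM['wrist']=cam(c); print({k:c[k] for k in c if k not in('img','pose')})
win={'top':(100,150,180,220),'side':(240,290,260,320),'wrist':(200,320,140,240)}
for n,im in I.items():
    im=im.astype(int); m=(im[...,0]>150)&(im[...,1]<90)
    k=np.zeros_like(m); a,b,d,e=win[n]; k[d:e,a:b]=1; m&=k; ys,xs=np.nonzero(m); print(n,xs.mean()+.5,ys.mean()+.5,len(xs),(xs.min(),xs.max(),ys.min(),ys.max()),'back@.082/.075',back(CAM[n],xs.mean()+.5,ys.mean()+.5,.082),back(CAM[n],xs.mean()+.5,ys.mean()+.5,.072))
# carrier corner check side: predicted for block corners
E
```

```text
{'fov_y': 64.49229010016015, 'cx': 257.17959132282095, 'cy': 192.454164923556}
top 130.98214285714286 201.00892857142858 112 (np.int64(125), np.int64(136), np.int64(195), np.int64(206)) back@.082/.075 [0.4777 0.352  0.082 ] [0.4791 0.3547 0.072 ]
side 263.8973509933775 279.9039735099338 151 (np.int64(256), np.int64(271), np.int64(274), np.int64(285)) back@.082/.075 [0.4783 0.3559 0.082 ] [0.4792 0.3465 0.072 ]
wrist 259.11417322834643 194.99781277340333 1143 (np.int64(240), np.int64(277), np.int64(176), np.int64(213)) back@.082/.075 [0.4797 0.3555 0.082 ] [0.4797 0.3527 0.072 ]
```

```bash
python3 -m inch '[[[0,0,0],[0.003,0,0.09],-1],[[0,0,0],[0.003,0,0.09],-1],[[0,0,0],[0.003,-0.003,0.09],-1],[[0,0,0],[0.003,0,0.06],-1],[[0,0,0],[0,0,0.03],-1],[[0,0,0],[0,0,0],-1],[[0,0,0],[0,0,0],1],[[0,0,0],[0,0,0],1],[[0,0,0],[0,0,0],1],[[0,0,0],[0,0,0],1]]'; python3 -m inch '[[[0,0,0],[0,0,0],1],[[0,0,0],[0,0,0],1],[[0,0,0],[0,0,0],1],[[0,0,0],[0,0,0],1],[[0,0,0],[0,0,0],1],[[0,0,0],[0,0,0],1]]'; python3 st.py .5655 -.2199 .18
```

```text
clock: 3.03
eef_pos: [0.4783, 0.3559, 0.0542]
tool_rot: [0.708, 0.707, 0.002, 0.0]
ft_force: [-1.6, 1.2, 7.6]
grip_width: 0.0386
grasp_force: 13.8
clock: 3.53
eef_pos: [0.4785, 0.356, 0.0547]
tool_rot: [0.708, 0.706, 0.002, 0.0]
ft_force: [-0.3, 0.3, 5.4]
grip_width: 0.0357
grasp_force: 59.4
t 3.5333 p [0.4785 0.356  0.0547] yang -0.11169645464302477 tilt [0.0029 0.0026] j [ 0.6395  0.5526 -0.007   1.0074  0.0003  2.2122] w 0.03573576126279316 gf 59.37275826931 F [-0.2804  0.3493  5.4016]
shift units total [-1.9181  0.2948 -0.4218] max row .139
```

The opening of 36 mm with an upward force means the tips are on the bottle's shoulder (the body is 40 mm wide up to 59 mm). I'll reopen, rise to about 0.062 and grip the cap only.

```bash
python3 -m inch '[[[0,0,0],[0,0,0],0],[[0,0,0],[0,0,0],0],[[0,0,0],[0,0,0],0],[[0,0,0],[-0.004,0,-0.02],0],[[0,0,0],[0,0,-0.014],0],[[0,0,0],[0,0,0],0],[[0,0,0],[0,0,0],0]]'; python3 st.py; python3 -m inch '[[[0,0,0],[0,0,0],1],[[0,0,0],[0,0,0],1],[[0,0,0],[0,0,0],1],[[0,0,0],[0,0,0],1],[[0,0,0],[0,0,0],1],[[0,0,0],[0,0,0],1]]';  python3 st.py .5655 -.2199 .18
```

```text
clock: 4.12
eef_pos: [0.4776, 0.3542, 0.0632]
tool_rot: [0.708, 0.706, 0.0, 0.0]
ft_force: [0.3, -0.2, 0.0]
grip_width: 0.0426
grasp_force: 0.0
t 4.1167 p [0.4776 0.3542 0.0632] yang -0.10141803037687398 tilt [0.0007 0.0006] j [0.6381 0.5427 0.0009 1.028  0.0001 2.2106] w 0.042635009181072756 gf 0.0 F [ 0.2523 -0.1567  0.0454]
clock: 4.62
eef_pos: [0.4777, 0.3541, 0.063]
tool_rot: [0.708, 0.706, 0.0, 0.0]
ft_force: [0.9, -0.2, 4.3]
grip_width: 0.0291
grasp_force: 59.2
t 4.6167 p [0.4777 0.3541 0.063 ] yang -0.10643088195294456 tilt [0.0007 0.0004] j [ 0.638   0.543   0.0008  1.0278 -0.0001  2.2107] w 0.0290961020975407 gf 59.236096143722534 F [ 0.9152 -0.2422  4.3021]
shift units total [-1.9127  0.2966 -0.3904] max row .139
```

```bash
python3 -m inch '[[[0,0,0],[0,0,-0.05],1],[[0,0,0],[0,0,-0.1],1],[[0,0,0],[0,0,-0.12],1],[[0,0,0],[0,0,-0.08],1],[[0,0,0],[0,0,-0.04],1]]'; python3 -m inch '[[[0,0,0],[-0.06,0.009,0],1],[[0,0,0],[-0.1,0.015,0],1],[[0,0,0],[-0.125,0.02,0],1],[[0,0,0],[-0.125,0.02,0],1],[[0,0,0],[-0.125,0.02,0],1],[[0,0,0],[-0.125,0.02,0],1],[[0,0,0],[-0.125,0.02,0],1],[[0,0,0],[-0.125,0.02,0],1],[[0,0,0],[-0.125,0.02,0],1],[[0,0,0],[-0.125,0.02,0],1]]';python3 -m inch '[[[0,0,0],[-0.125,0.02,0],1],[[0,0,0],[-0.125,0.02,0],1],[[0,0,0],[-0.125,0.02,0],1],[[0,0,0],[-0.125,0.02,0],1],[[0,0,0],[-0.12,0.02,0],1],[[0,0,0],[-0.08,0.009,0],1],[[0,0,0],[-0.05,0.004,0],1],[[0,0,0],[0,0,0],1],[[0,0,0],[0,0,0],1]]'
python3 st.py .5655 -.2199 .08
python3 - <<'E'
from h import *
import cv2
c=vision.camera('wrist'); cv2.imwrite('pics/w2.png',c['img'][:,:,::-1])
k=cam(c); print('pred', [proj(k,p).round(1).tolist() for p in ([.565,-.22,.036],[.483,-.225,.036],[.489,-.308,.036],[.571,-.303,.036])])
np.save('w2.npy',c['img']); np.save('w2P.npy',c['pose'])
E
```

```text
clock: 5.03
eef_pos: [0.4782, 0.3548, 0.1829]
tool_rot: [0.708, 0.707, 0.002, 0.0]
ft_force: [0.7, -0.2, -0.9]
grip_width: 0.0293
grasp_force: 59.5
clock: 5.87
eef_pos: [0.5309, 0.0042, 0.1787]
tool_rot: [0.708, 0.707, -0.001, -0.001]
ft_force: [0.7, 0.8, -1.3]
grip_width: 0.0291
grasp_force: 59.5
clock: 6.62
eef_pos: [0.5647, -0.219, 0.1786]
tool_rot: [0.708, 0.706, -0.0, -0.001]
ft_force: [-0.2, -0.6, -1.5]
grip_width: 0.0291
grasp_force: 59.5
t 6.6167 p [ 0.5647 -0.219   0.1786] yang -0.16165276423123304 tilt [-0.0021  0.0018] j [-0.3704  0.4781  0.2122  1.3074  0.0009  1.2032] w 0.029056416079278256 gf 59.4684112071991 F [-0.1987 -0.5546 -1.515 ]
shift units total [-0.0035  0.0034  0.3287] max row .139
pred [[257.6, 182.4], [173.0, 187.6], [184.8, 264.7], [263.5, 260.3]]
```

View pics/w2.png

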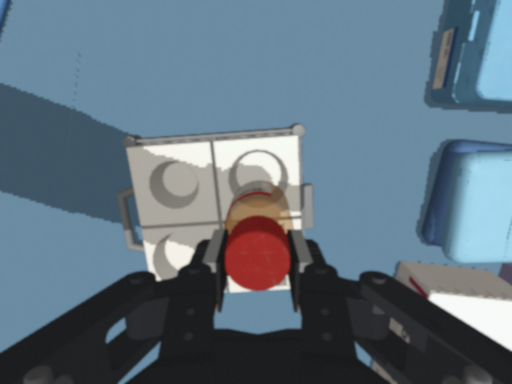

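The bottle is held upright over its bay. The large bay's mouth is at about (258,178) and the small bay's at (174,184), about 3 mm towards +y of prediction, the same bias the bottle showed, so the two cancel. I'll set the TCP at (0.5655,-0.218).

```bash
python3 -m inch '[[[0,0,0],[0.002,0.003,0.06],1],[[0,0,0],[0,0,0.1],1],[[0,0,0],[0,0,0.08],1],[[0,0,0],[0,0,0.05],1],[[0,0,0],[0,0,0.03],1],[[0,0,0],[0,0,0.015],1],[[0,0,0],[0,0,0],1]]'; python3 st.py .5655 -.218 .0725
```

```text
clock: 7.25
eef_pos: [0.566, -0.2172, 0.0786]
tool_rot: [0.707, 0.707, -0.0, -0.001]
ft_force: [-0.3, -0.3, -1.4]
grip_width: 0.0294
grasp_force: 59.5
t 7.25 p [ 0.566  -0.2172  0.0786] yang -0.006017800204269094 tilt [-0.0014  0.0007] j [-0.3665  0.5505  0.0592  1.081   0.0002  1.2044] w 0.02943944164600776 gf 59.47655439376831 F [-0.2637 -0.323  -1.4288]
shift units total [-0.0025 -0.0018  0.0204] max row .139
```

```bash
python3 -m inch '[[[0,0,0],[-0.002,-0.002,0.01],1],[[0,0,0],[0,0,0.008],1],[[0,0,0],[0,0,0],1]]'; python3 -m inch '[[[0,0,0],[0,0,0],0.1],[[0,0,0],[0,0,0],-0.1],[[0,0,0],[0,0,0],-0.2],[[0,0,0],[0,0,0],-0.2],[[0,0,0],[0,0,-0.05],-0.2],[[0,0,0],[0,0,-0.1],-0.2],[[0,0,0],[0,0,-0.12],-0.2],[[0,0,0],[0,0,-0.1],-0.2],[[0,0,0],[0,0,0],-0.2]]'
python3 st.py .481 .1855 .16
python3 - <<'E'
from h import *
import cv2
c=vision.camera('wrist'); cv2.imwrite('pics/w3.png',c['img'][:,:,::-1])
k=cam(c); print('pred large top',proj(k,[.5655,-.22,.092]))
E
```

```text
clock: 7.5
eef_pos: [0.5661, -0.2193, 0.0745]
tool_rot: [0.708, 0.706, 0.0, 0.001]
ft_force: [-1.0, 0.3, -2.6]
grip_width: 0.0289
grasp_force: 59.5
clock: 8.25
eef_pos: [0.5695, -0.2207, 0.1929]
tool_rot: [0.708, 0.706, 0.003, 0.006]
ft_force: [1.4, -0.3, 0.4]
grip_width: 0.0511
grasp_force: 0.0
t 8.25 p [ 0.5695 -0.2207  0.1929] yang -0.1038274404902345 tilt [ 0.0127 -0.0049] j [-0.3697  0.4685  0.2341  1.3228  0.      1.2029] w 0.051139690824109046 gf 0.0 F [ 1.3532 -0.2757  0.3665]
shift units total [ 1.354  -0.2989  0.0991] max row .139
pred large top [250.57526246 191.4352301 ]
```

View pics/w3.png

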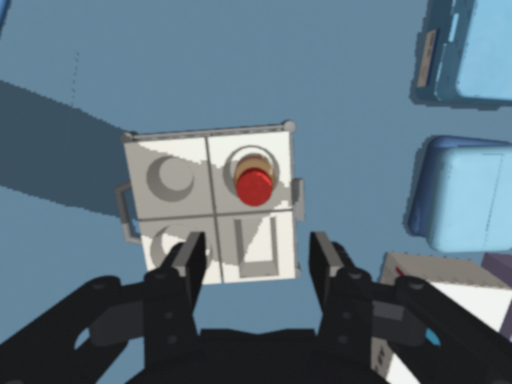

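The large bottle stands upright in its pocket, cap at (254,187). Next is the small bottle.

```bash
python3 -m inch '[[[0,0,0],[0.06,-0.012,0],-1],[[0,0,0],[0.12,-0.026,0],-1],[[0,0,0],[0.13,-0.029,0],-1],[[0,0,0],[0.13,-0.029,0],-1],[[0,0,0],[0.13,-0.029,0],-1],[[0,0,0],[0.13,-0.029,0],-1],[[0,0,0],[0.13,-0.029,0],-1],[[0,0,0],[0.13,-0.029,0],-1],[[0,0,0],[0.13,-0.029,0.02],-1],[[0,0,0],[0.12,-0.027,0.03],-1]]' >/dev/null;python3 -m inch '[[[0,0,0],[0.09,-0.016,0.03],-1],[[0,0,0],[0.05,-0.01,0.02],-1],[[0,0,0],[0.03,-0.005,0],-1],[[0,0,0],[0,0,0],-1],[[0,0,0],[0,0,0],-1]]' >/dev/null
python3 st.py .481 .185 .05
python3 - <<'E'
from h import *
import cv2
c=vision.camera('wrist'); cv2.imwrite('pics/w4.png',c['img'][:,:,::-1])
k=cam(c); np.save('w4P.npy',c['pose']); print('pred small,jar,pack',proj(k,[.4811,.1837,.066]),proj(k,[.5787,.2269,.058]),proj(k,[.4757,.0226,.06]))
E
```

```text
t 9.55 p [0.4767 0.1947 0.1546] yang -0.07743285661110472 tilt [-0.0004 -0.0008] j [ 0.388   0.3166 -0.0971  1.1578 -0.0006  1.9602] w 0.0852619573823273 gf 0.0 F [ 0.2197 -0.1014 -0.298 ]
shift units total [-0.0319  0.0145  0.3487] max row .139
pred small,jar,pack [262.47159661 209.96228565] [386.11611216 154.7269669 ] [256.07352913 366.54209798]
```

View pics/w4.png

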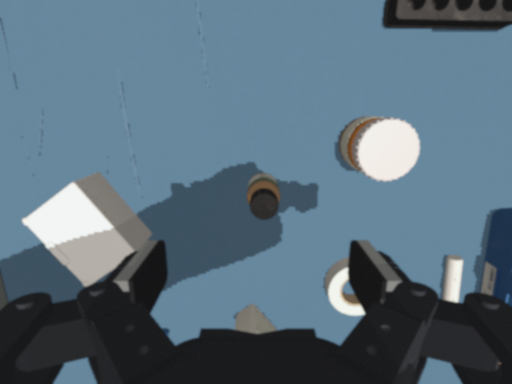

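The small cap is at (264,204) and the jar lid at (388,149), both about 4 mm towards +y of the top-view prediction. I'll grip at the mean and compensate at placing.

```bash
python3 -m inch '[[[0,0,0],[-0.015,0.01,0.04],-0.2],[[0,0,0],[-0.014,0.008,0.09],-0.2],[[0,0,0],[0,0,0.09],-0.2],[[0,0,0],[0,0,0.07],-0.2],[[0,0,0],[0,0,0.04],-0.2],[[0,0,0],[0,0,0.015],-0.2],[[0,0,0],[0,0,0],-0.2],[[0,0,0],[0,0,0],-0.2]]'; python3 st.py .482 .186 .05
```

```text
clock: 10.27
eef_pos: [0.483, 0.1856, 0.0521]
tool_rot: [0.708, 0.706, 0.0, 0.0]
ft_force: [-0.8, 0.8, 0.8]
grip_width: 0.0513
grasp_force: 0.0
t 10.2667 p [0.483  0.1856 0.0521] yang -0.19188859515358017 tilt [0.0011 0.0003] j [ 0.3669  0.4235 -0.2358  0.9103 -0.0001  1.941 ] w 0.05125807357799752 gf 0.0 F [-0.7751  0.8065  0.768 ]
shift units total [ 0.0013 -0.0034  0.0069] max row .139
```

```bash
python3 -m inch '[[[0,0,0],[0,-0.002,0.003],0.4],[[0,0,0],[0,0,0],1],[[0,0,0],[0,0,0],1],[[0,0,0],[0,0,0],1],[[0,0,0],[0,0,0],1],[[0,0,0],[0,0,0],1],[[0,0,0],[0,0,0],1]]'; python3 st.py .4835 -.223 .18;python3 -m inch '[[[0,0,0],[0,0,-0.05],1],[[0,0,0],[0,0,-0.1],1],[[0,0,0],[0,0,-0.12],1],[[0,0,0],[0,0,-0.1],1],[[0,0,0],[0,0,-0.05],1]]'; 
```

```text
clock: 10.85
eef_pos: [0.4824, 0.1866, 0.0518]
tool_rot: [0.708, 0.707, 0.001, 0.001]
ft_force: [-0.9, -0.5, 5.9]
grip_width: 0.021
grasp_force: 58.7
t 10.85 p [0.4824 0.1866 0.0518] yang -0.09429329019699777 tilt [0.0025 0.0006] j [ 0.3692  0.4226 -0.2382  0.9075 -0.0003  1.9417] w 0.020980827704672196 gf 58.6849719285965 F [-0.9201 -0.4719  5.9481]
shift units total [-1.365   0.0069 -0.4282] max row .139
clock: 11.27
eef_pos: [0.4832, 0.1871, 0.1807]
tool_rot: [0.708, 0.707, 0.003, 0.001]
ft_force: [0.9, 0.5, 1.2]
grip_width: 0.0212
grasp_force: 58.8
```

```bash
python3 -m inch '[[[0,0,0],[-0.06,0,0],1],[[0,0,0],[-0.1,0,0],1],[[0,0,0],[-0.13,0,0],1],[[0,0,0],[-0.13,0,0],1],[[0,0,0],[-0.13,0,0],1],[[0,0,0],[-0.13,0,0],1],[[0,0,0],[-0.13,0,0],1],[[0,0,0],[-0.13,0,0],1],[[0,0,0],[-0.13,0,0],1],[[0,0,0],[-0.13,0,0],1]]' >/dev/null;python3 -m inch '[[[0,0,0],[-0.1,0.002,0],1],[[0,0,0],[-0.06,0,0],1],[[0,0,0],[0,0,0],1],[[0,0,0],[0,0,0],1]]'; python3 st.py .4835 -.2225 .0625
```

```text
clock: 12.43
eef_pos: [0.481, -0.2225, 0.1761]
tool_rot: [0.708, 0.706, 0.0, -0.0]
ft_force: [-0.5, -0.0, -0.6]
grip_width: 0.0208
grasp_force: 58.8
t 12.4333 p [ 0.481  -0.2225  0.1761] yang -0.22394028121696016 tilt [-0.0005  0.0007] j [-0.4334  0.3298 -0.0195  1.2222  0.0004  1.1413] w 0.020806830788802053 gf 58.82543385028839 F [-0.4654 -0.0006 -0.5526]
shift units total [-0.0004  0.0084  0.3786] max row .139
```

```bash
python3 -m inch '[[[0,0,0],[0,0.008,0.06],1],[[0,0,0],[0,0,0.1],1],[[0,0,0],[0,0,0.1],1],[[0,0,0],[0,0,0.06],1],[[0,0,0],[0,0,0.03],1],[[0,0,0],[0,0,0.015],1],[[0,0,0],[0,0,0],1],[[0,0,0],[0,0,0],1]]'; python3 st.py .4835 -.2225 .0625
```

```text
clock: 13.1
eef_pos: [0.4848, -0.2216, 0.068]
tool_rot: [0.707, 0.707, 0.0, 0.001]
ft_force: [0.4, 0.4, -1.1]
grip_width: 0.021
grasp_force: 58.9
t 13.1 p [ 0.4848 -0.2216  0.068 ] yang -0.057494484369191634 tilt [ 0.0017 -0.0007] j [-0.4288  0.4304 -0.1747  0.9638  0.0001  1.143 ] w 0.02098247681586186 gf 58.851805329322815 F [ 0.4142  0.3949 -1.1239]
shift units total [-0.0029 -0.0042  0.0183] max row .139
```

```bash
python3 -m inch '[[[0,0,0],[-0.003,-0.004,0.01],1],[[0,0,0],[0,0,0.006],1],[[0,0,0],[0,0,0],1]]'; python3 -m inch '[[[0,0,0],[0,0,0],0.3],[[0,0,0],[0,0,0],0.1],[[0,0,0],[0,0,0],0],[[0,0,0],[0,0,0],0],[[0,0,0],[0,0,-0.05],0],[[0,0,0],[0,0,-0.1],0],[[0,0,0],[0,0,-0.12],0],[[0,0,0],[0,0,-0.1],0],[[0,0,0],[0,0,-0.04],0],[[0,0,0],[0,0,0],0]]'
python3 st.py .5795 .229 .16
```

```text
clock: 13.35
eef_pos: [0.4828, -0.2229, 0.0626]
tool_rot: [0.708, 0.706, 0.0, 0.0]
ft_force: [0.2, 0.2, -1.5]
grip_width: 0.0203
grasp_force: 58.9
clock: 14.18
eef_pos: [0.4851, -0.2238, 0.1894]
tool_rot: [0.708, 0.706, 0.001, 0.004]
ft_force: [0.5, -0.4, 0.5]
grip_width: 0.0426
grasp_force: 0.0
t 14.1833 p [ 0.4851 -0.2238  0.1894] yang -0.10613387566794624 tilt [ 0.0078 -0.0036] j [-0.4323  0.3224  0.0058  1.2456  0.      1.1404] w 0.04262440848731434 gf 0.0 F [ 0.547  -0.4497  0.4659]
shift units total [1.5103 0.3113 0.0952] max row .139
```

```bash
python3 -m inch '[[[0,0,0],[0.06,0.012,0],-1],[[0,0,0],[0.1,0.021,0],-1],[[0,0,0],[0.125,0.026,0],-1],[[0,0,0],[0.125,0.026,0],-1],[[0,0,0],[0.125,0.026,0],-1],[[0,0,0],[0.125,0.026,0],-1],[[0,0,0],[0.125,0.026,0],-1],[[0,0,0],[0.125,0.026,0],-1],[[0,0,0],[0.125,0.026,0],-1],[[0,0,0],[0.125,0.026,0],-1]]' >/dev/null;python3 -m inch '[[[0,0,0],[0.125,0.026,0],-1],[[0,0,0],[0.125,0.026,0.03],-1],[[0,0,0],[0.07,0.012,0.04],-1],[[0,0,0],[0.03,0.005,0.02],-1],[[0,0,0],[0,0,0],-1],[[0,0,0],[0,0,0],-1]]'
python3 st.py .5795 .229 .03
python3 - <<'E'
from h import *
import cv2
c=vision.camera('wrist'); k=cam(c); im=c['img'].astype(int); np.save('w5.npy',c['img'])
p=proj(k,[.5787,.2269,.058]); print(p)
m=(im.min(-1)>200); m[:, :]&=(np.hypot(*(np.indices(m.shape)-p[::-1,None,None]))<60); ys,xs=np.nonzero(m); print(len(xs),xs.min(),xs.max(),ys.min(),ys.max(),back(k,(xs.min()+xs.max()+1)/2,(ys.min()+ys.max()+1)/2,.058))
E
```

```text
clock: 15.52
eef_pos: [0.5753, 0.2294, 0.1565]
tool_rot: [0.708, 0.707, -0.002, -0.0]
ft_force: [-0.6, -1.0, -0.7]
grip_width: 0.0855
grasp_force: 0.0
t 15.5167 p [0.5753 0.2294 0.1565] yang -0.08126519455439556 tilt [-0.0032 -0.002 ] j [ 0.3798  0.5187  0.2194  1.2752 -0.0007  1.952 ] w 0.08548598857467725 gf 0.0 F [-0.553  -0.9976 -0.6746]
shift units total [-0.0005  0.0152  0.4215] max row .139
[261.38224251 196.30603317]
570 247 292 164 190 [0.58564546 0.24280736 0.058     ]
```

```bash
python3 -c "
import numpy as np,cv2
cv2.imwrite('pics/w5.png',np.load('w5.npy')[:,:,::-1])"
```

```text
(no output)
```

View pics/w5.png

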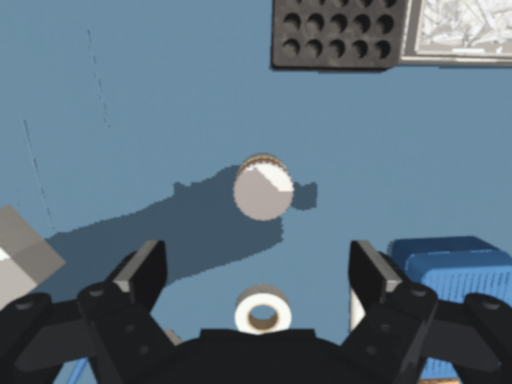

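The lid centre is at (264,191), the same bias as before, so the jar is at about (0.580,0.229). I'll descend to TCP z 0.041 and grip the lid.

```bash
python3 -m inch '[[[0,0,0],[0,0.008,0.04],-1],[[0,0,0],[0,0.007,0.09],-1],[[0,0,0],[0,0,0.1],-1],[[0,0,0],[0,0,0.08],-1],[[0,0,0],[0,0,0.05],-1],[[0,0,0],[0,0,0.02],-1],[[0,0,0],[0,0,0],-1],[[0,0,0],[0,0,0],-1]]'; python3 st.py .58 .229 .041
```

```text
clock: 16.23
eef_pos: [0.5816, 0.2294, 0.0448]
tool_rot: [0.708, 0.706, 0.0, 0.0]
ft_force: [-0.0, 0.2, 1.3]
grip_width: 0.0854
grasp_force: 0.0
t 16.2333 p [0.5816 0.2294 0.0448] yang -0.1789749930265787 tilt [0.0009 0.0003] j [ 0.3757  0.6152  0.0766  1.0313 -0.0001  1.9497] w 0.08543101394613449 gf 0.0 F [-0.0253  0.1579  1.3276]
shift units total [-0.0013 -0.0052  0.0126] max row .139
```

```bash
python3 -m inch '[[[0,0,0],[0,-0.004,0.013],-0.3],[[0,0,0],[0,0,0],0],[[0,0,0],[0,0,0],1],[[0,0,0],[0,0,0],1],[[0,0,0],[0,0,0],1],[[0,0,0],[0,0,0],1],[[0,0,0],[0,0,0],1],[[0,0,0],[0,0,0],1]]'; python3 st.py;python3 -m inch '[[[0,0,0],[0,0,-0.05],1],[[0,0,0],[0,0,-0.1],1],[[0,0,0],[0,0,-0.12],1],[[0,0,0],[0,0,-0.12],1],[[0,0,0],[0,0,-0.08],1],[[0,0,0],[0,0,0],1]]';  python3 st.py .489 -.3055 .185
```

```text
clock: 16.9
eef_pos: [0.5806, 0.2307, 0.0418]
tool_rot: [0.708, 0.707, 0.001, 0.001]
ft_force: [-0.6, 0.3, 5.3]
grip_width: 0.0467
grasp_force: 62.1
t 16.9 p [0.5806 0.2307 0.0418] yang -0.0892999313816787 tilt [0.0024 0.0009] j [ 0.3782  0.6163  0.0697  1.0217 -0.      1.9505] w 0.04666206359679785 gf 62.10421116091311 F [-0.6355  0.2604  5.3006]
clock: 17.4
eef_pos: [0.5831, 0.2316, 0.1884]
tool_rot: [0.708, 0.707, 0.006, 0.002]
ft_force: [0.4, 0.1, -0.8]
grip_width: 0.0469
grasp_force: 61.9
t 17.4 p [0.5831 0.2316 0.1884] yang -0.09203051484671812 tilt [0.0114 0.0044] j [ 0.3781  0.5058  0.2821  1.3349 -0.0001  1.9505] w 0.046874329814439 gf 61.89638192765415 F [ 0.4058  0.1218 -0.8476]
shift units total [-1.7908 -0.3107 -0.0002] max row .139
```

```bash
python3 -m inch '[[[0,0,0],[-0.06,-0.01,0],1],[[0,0,0],[-0.1,-0.017,0],1],[[0,0,0],[-0.13,-0.0226,0],1],[[0,0,0],[-0.13,-0.0226,0],1],[[0,0,0],[-0.13,-0.0226,0],1],[[0,0,0],[-0.13,-0.0226,0],1],[[0,0,0],[-0.13,-0.0226,0],1],[[0,0,0],[-0.13,-0.0226,0],1],[[0,0,0],[-0.13,-0.0226,0],1],[[0,0,0],[-0.13,-0.0226,0],1]]' >/dev/null;python3 -m inch '[[[0,0,0],[-0.13,-0.0226,0],1],[[0,0,0],[-0.13,-0.0226,0],1],[[0,0,0],[-0.13,-0.0226,0],1],[[0,0,0],[-0.11,-0.019,0],1],[[0,0,0],[-0.06,-0.008,0],1],[[0,0,0],[-0.025,-0.003,0],1],[[0,0,0],[0,0,0],1],[[0,0,0],[0,0,0],1]]'; python3 st.py .489 -.304 .052
```

```text
clock: 18.9
eef_pos: [0.4869, -0.3043, 0.1805]
tool_rot: [0.708, 0.706, 0.0, -0.001]
ft_force: [-0.5, -0.3, -0.3]
grip_width: 0.0464
grasp_force: 61.9
t 18.9 p [ 0.4869 -0.3043  0.1805] yang -0.10161487659304497 tilt [-0.001   0.0015] j [-0.5591  0.4136  0.1162  1.2751  0.0007  1.0135] w 0.04641532795558774 gf 61.851584538817406 F [-0.5101 -0.2634 -0.2745]
shift units total [0.0005 0.0076 0.4282] max row .139
```

```bash
python3 -m inch '[[[0,0,0],[0,0.006,0.06],1],[[0,0,0],[0,0,0.11],1],[[0,0,0],[0,0,0.11],1],[[0,0,0],[0,0,0.07],1],[[0,0,0],[0,0,0.04],1],[[0,0,0],[0,0,0.02],1],[[0,0,0],[0,0,0],1],[[0,0,0],[0,0,0],1]]'; python3 st.py .489 -.304 .0525
```

```text
clock: 19.57
eef_pos: [0.4896, -0.3042, 0.0587]
tool_rot: [0.707, 0.707, 0.0, 0.0]
ft_force: [-0.7, 0.9, -1.0]
grip_width: 0.0467
grasp_force: 61.8
t 19.5667 p [ 0.4896 -0.3042  0.0587] yang 0.0028366738165917105 tilt [ 0.0005 -0.0001] j [-0.556   0.516  -0.0589  0.9954  0.0002  1.0148] w 0.046662707442329386 gf 61.84698348864913 F [-0.6834  0.9111 -0.9737]
shift units total [ 0.0006 -0.0021  0.0208] max row .139
```

```bash
python3 -m inch '[[[0,0,0],[0,-0.002,0.011],1],[[0,0,0],[0,0,0.007],1],[[0,0,0],[0,0,0],1]]'; python3 -m inch '[[[0,0,0],[0,0,0],-0.2],[[0,0,0],[0,0,0],-0.3],[[0,0,0],[0,0,0],-0.4],[[0,0,0],[0,0,0],-0.4],[[0,0,0],[0,0,-0.05],-0.4],[[0,0,0],[0,0,-0.1],-0.4],[[0,0,0],[0,0,-0.12],-0.4],[[0,0,0],[0,0,-0.12],-0.4],[[0,0,0],[0,0,-0.05],-0.4],[[0,0,0],[0,0,0],-0.4]]'
python3 st.py .477 .025 .17
python3 - <<'E'
from h import *
import cv2
c=vision.camera('wrist'); cv2.imwrite('pics/w6.png',c['img'][:,:,::-1])
E
```

```text
clock: 19.82
eef_pos: [0.4886, -0.3052, 0.0533]
tool_rot: [0.708, 0.707, 0.0, 0.001]
ft_force: [-0.5, 0.0, -0.8]
grip_width: 0.0464
grasp_force: 61.9
clock: 20.65
eef_pos: [0.491, -0.3069, 0.1905]
tool_rot: [0.708, 0.706, 0.001, 0.005]
ft_force: [0.6, -0.2, -0.5]
grip_width: 0.0601
grasp_force: 0.0
t 20.65 p [ 0.491  -0.3069  0.1905] yang -0.10797919548879167 tilt [ 0.0088 -0.0055] j [-0.5587  0.4081  0.1343  1.2866  0.      1.014 ] w 0.06013051076097603 gf 0.0 F [ 0.5632 -0.2107 -0.5115]
shift units total [ 1.1066 -0.0492  0.0618] max row .139
```

View pics/w6.png

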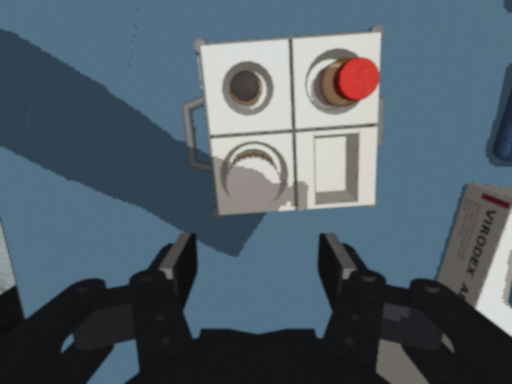

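The three round containers stand in their pockets: small (245,85), large (355,78) and jar (253,180). Next is the pack.

```bash
python3 -m inch '[[[0,0,0],[0.06,-0.003,0],-1],[[0,0,0],[0.1,-0.005,0],-1],[[0,0,0],[0.125,-0.006,0],-1],[[0,0,0],[0.125,-0.006,0],-1],[[0,0,0],[0.125,-0.006,0],-1],[[0,0,0],[0.125,-0.006,0],-1],[[0,0,0],[0.125,-0.005,0],-1],[[0,0,0],[0.125,-0.005,0],-1],[[0,0,0],[0.125,-0.005,0],-1],[[0,0,0],[0.06,-0.002,0.01],-1]]' >/dev/null;python3 -m inch '[[[0,0,0],[0.02,0,0.01],-1],[[0,0,-0.0195],[0,0,0.01],-1],[[0,0,-0.0195],[0,0,0],-1],[[0,0,-0.0195],[0,0,0],-1],[[0,0,-0.0195],[0,0,0],-1],[[0,0,-0.0195],[0,0,0],-1],[[0,0,-0.0195],[0,0,0],-1],[[0,0,0],[0,0,0],-1],[[0,0,0],[0,0,0],-1]]' >/dev/null
python3 st.py .477 .0245 .04
python3 - <<'E'
from h import *
import cv2
c=vision.camera('wrist'); k=cam(c); np.save('w7P.npy',c['pose'])
cv2.imwrite('pics/w7.png',cv2.resize(c['img'][100:350,130:380,::-1],(750,750))[:600])
print(k); print('pred crop', 3*(proj(k,[.4757,.0226,.06])-[130,100]))
E
```

```text
t 22.2833 p [0.4736 0.0287 0.1747] yang 41.78385457938472 tilt [-0.0021 -0.0004] j [ 0.0606  0.2257 -0.1655  1.1817 -0.0003  0.9021] w 0.08583758127160969 gf 0.0 F [ 0.1044 -0.619   0.3477]
shift units total [-0.0185  0.0001  0.4491] max row .139
{'fov': 64.49229010016015, 'cx': 257.17959132282095, 'cy': 192.454164923556, 'P': array([[ 7.45111171e-01, -6.42868799e-01, -1.77564211e-01,
         4.28565936e-01],
       [ 6.66939960e-01,  7.17955749e-01,  1.99325442e-01,
         7.93740434e-02],
       [-6.56861596e-04, -2.66944282e-01,  9.63711741e-01,
         3.17695867e-01]])}
pred crop [372.76541023 285.10145051]
```

View pics/w7.png

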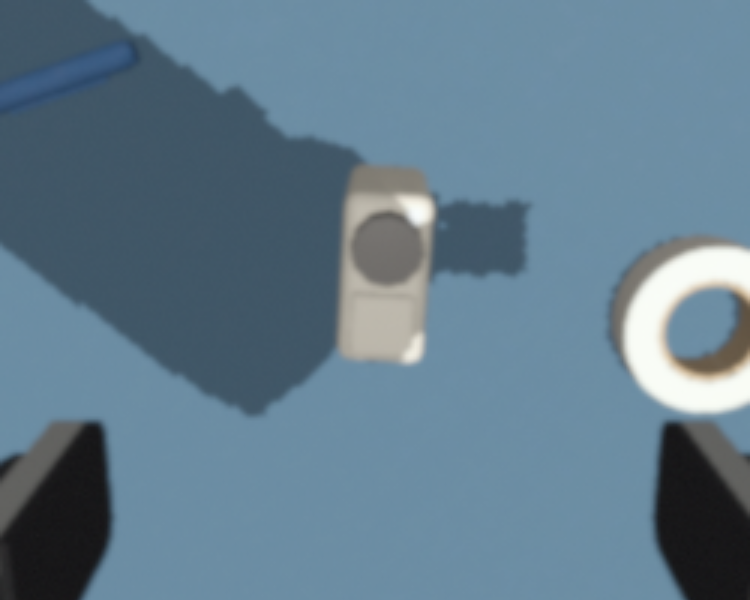

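The pack's top face has corners at crop (349,195), (435,197), (425,362) and (338,357), with its cap at (388,248). The tape ring starts at x≈612, so I'll go in with a partly closed gripper.

```bash
python3 - <<'E'
from h import *
np.set_printoptions(precision=4,suppress=True)
k=dict(fov=64.49229010016015,cx=257.1796,cy=192.454,P=np.load('w7P.npy')[:3])
C=[back(k,130+x/3,100+y/3,.06) for x,y in ((349,195),(435,197),(425,362),(338,357))]
print(np.mean(C,0),back(k,130+388/3,100+248/3,.072))
for i in range(4): e=C[i]-C[i-1]; print(np.hypot(*e[:2]),np.degrees(np.arctan2(e[1],e[0])))
E
python3 st.py .477 .0255 .036
```

```text
[0.4777 0.0265 0.06  ] [0.4695 0.036  0.072 ]
0.049366183990039406 127.45178982698731
0.024587976087228562 40.48924400915842
0.05028685785150053 -50.6993986062363
0.02617898545223902 -141.65436532931875
t 22.3333 p [0.4737 0.0288 0.175 ] yang 41.804039412908566 tilt [-0.0016 -0.0003] j [ 0.0608  0.2255 -0.1652  1.1818 -0.0002  0.902 ] w 0.08528469607330258 gf 0.0 F [-0.6032  0.5969  0.3339]
shift units total [-0.0159  0.0016  0.4632] max row .139
```

```bash
python3 -m inch '[[[0,0,0.0055],[-0.008,0.001,0.05],-0.3],[[0,0,0],[-0.008,0.001,0.1],-0.3],[[0,0,0],[0,0,0.11],-0.3],[[0,0,0],[0,0,0.1],-0.3],[[0,0,0],[0,0,0.07],-0.3],[[0,0,0],[0,0,0.03],-0.3],[[0,0,0],[0,0,0.01],-0.3],[[0,0,0],[0,0,0],-0.3],[[0,0,0],[0,0,0],-0.3]]'; python3 st.py .477 .025 .034
```

```text
clock: 23.08
eef_pos: [0.4789, 0.0261, 0.0359]
tool_rot: [0.423, 0.906, 0.0, 0.001]
ft_force: [-0.5, 0.3, -0.1]
grip_width: 0.0554
grasp_force: 0.0
t 23.0833 p [0.4789 0.0261 0.0359] yang 39.99747634024653 tilt [0.0021 0.0001] j [ 0.0545  0.3823 -0.3563  0.8301 -0.0001  0.9272] w 0.05540920027135738 gf 0.0 F [-0.4798  0.2759 -0.0937]
shift units total [ 0.0014 -0.0073  0.0063] max row .139
```

```bash
python3 -m inch '[[[0,0,0],[0,-0.006,0.005],0],[[0,0,0],[0,0,0],0.2],[[0,0,0],[0,0,0],1],[[0,0,0],[0,0,0],1],[[0,0,0],[0,0,0],1],[[0,0,0],[0,0,0],1],[[0,0,0],[0,0,0],1],[[0,0,0],[0,0,0],1]]'; python3 st.py; python3 -m inch '[[[0,0,0],[0,0,-0.05],1],[[0,0,0],[0,0,-0.1],1],[[0,0,0],[0,0,-0.12],1],[[0,0,0],[0,0,-0.12],1],[[0,0,0],[0,0,-0.09],1],[[0,0,0.0195],[0,0,0],1],[[0,0,0.0195],[0,0,0],1],[[0,0,0.0195],[0,0,0],1],[[0,0,0.0195],[0,0,0],1],[[0,0,0.0195],[0,0,0],1]]';python3 -m inch '[[[0,0,0],[0,0,0],1],[[0,0,0],[0,0,0],1]]';  python3 st.py .571 -.3 .19
```

```text
clock: 23.75
eef_pos: [0.4775, 0.025, 0.0345]
tool_rot: [0.422, 0.906, 0.001, 0.001]
ft_force: [-0.7, -0.4, 7.4]
grip_width: 0.0249
grasp_force: 59.4
t 23.75 p [0.4775 0.025  0.0345] yang 40.03311609059543 tilt [0.0025 0.    ] j [ 0.0524  0.3814 -0.3623  0.8245 -0.0001  0.9245] w 0.024865971020675955 gf 59.40142750740051 F [-0.699  -0.4397  7.3954]
clock: 24.58
eef_pos: [0.4761, 0.025, 0.1773]
tool_rot: [0.678, 0.735, -0.0, -0.0]
ft_force: [0.5, 0.6, -0.5]
grip_width: 0.0252
grasp_force: 58.6
clock: 24.75
eef_pos: [0.4762, 0.025, 0.1772]
tool_rot: [0.675, 0.738, -0.0, -0.0]
ft_force: [-0.8, -0.3, -0.9]
grip_width: 0.0251
grasp_force: 58.6
t 24.75 p [0.4762 0.025  0.1772] yang 5.117490435508457 tilt [-0.0004 -0.    ] j [ 0.0524  0.2272 -0.1569  1.1871  0.      1.5339] w 0.02512699101679976 gf 58.604480624198914 F [-0.836  -0.2882 -0.8827]
shift units total [-1.1072  0.2182 -0.0428] max row .139
```

```bash
python3 -m inch '[[[0,0,0],[-0.06,0.012,-0.01],1],[[0,0,0],[-0.1,0.02,-0.01],1],[[0,0,0],[-0.125,0.0246,-0.01],1],[[0,0,0],[-0.125,0.0246,0],1],[[0,0,0],[-0.125,0.0246,0],1],[[0,0,0],[-0.125,0.0246,0],1],[[0,0,0],[-0.125,0.0246,0],1],[[0,0,0],[-0.125,0.0246,0],1],[[0,0,0],[-0.125,0.0246,0],1],[[0,0,0],[-0.055,0.011,0],1]]' >/dev/null;python3 -m inch '[[[0,0,0],[-0.02,0.004,0],1],[[0,0,0.0035],[0,0,0],1],[[0,0,0],[0,0,0],1],[[0,0,0],[0,0,0],1]]';  python3 st.py .571 -.301 .046
python3 - <<'E'
from h import *
import cv2
c=vision.camera('wrist'); cv2.imwrite('pics/w8.png',c['img'][:,:,::-1])
E
```

```text
clock: 25.92
eef_pos: [0.5703, -0.2996, 0.1862]
tool_rot: [0.683, 0.73, 0.0, -0.001]
ft_force: [-0.2, -0.1, -0.8]
grip_width: 0.025
grasp_force: 58.6
t 25.9167 p [ 0.5703 -0.2996  0.1862] yang 3.8018803422217697 tilt [-0.0008  0.0009] j [-0.4839  0.5536  0.3555  1.3738  0.0004  1.0206] w 0.025007207398301562 gf 58.627265095710754 F [-0.1836 -0.1033 -0.817 ]
shift units total [-0.0053  0.0023  0.4675] max row .139
```

View pics/w8.png

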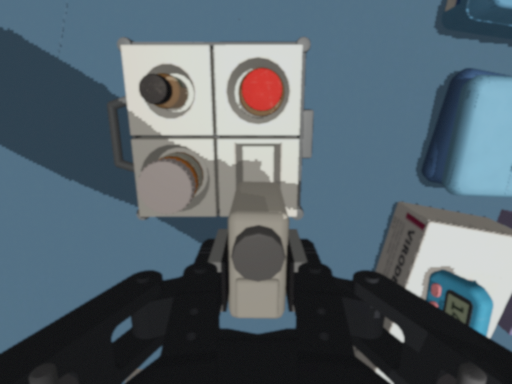

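The pack is square with its pocket (pocket x 237–281, pack centred near 258). Lowering it now.

```bash
python3 -m inch '[[[0,0,0],[-0.004,0.002,0.06],1],[[0,0,0],[0,0,0.11],1],[[0,0,0],[0,0,0.11],1],[[0,0,0],[0,0,0.09],1],[[0,0,0],[0,0,0.05],1],[[0,0,0],[0,0,0.02],1],[[0,0,0],[0,0,0],1],[[0,0,0],[0,0,0],1],[[0,0,0],[0,0,0],1]]'; python3 st.py .571 -.301 .0455
```

```text
clock: 26.72
eef_pos: [0.5727, -0.3025, 0.0565]
tool_rot: [0.684, 0.73, 0.0, 0.002]
ft_force: [0.3, 0.0, -0.8]
grip_width: 0.0253
grasp_force: 58.7
t 26.7167 p [ 0.5727 -0.3025  0.0565] yang 3.7214421345966815 tilt [ 0.0033 -0.0017] j [-0.486   0.6426  0.161   1.0855  0.      1.0199] w 0.025258647578442067 gf 58.65450203418732 F [ 0.3086  0.0043 -0.7575]
shift units total [ 0.0056 -0.0055  0.0367] max row .139
```

```bash
python3 -m inch '[[[0,0,0],[0.004,-0.004,0.018],1],[[0,0,0],[0,0,0.012],1],[[0,0,0],[0,0,0.005],1],[[0,0,0],[0,0,0],1],[[0,0,0],[0,0,0],1]]'; python3 st.py .571 -.301 .0455
```

```text
clock: 27.13
eef_pos: [0.5702, -0.3012, 0.0446]
tool_rot: [0.684, 0.729, 0.0, 0.0]
ft_force: [-0.9, 1.9, 4.1]
grip_width: 0.0253
grasp_force: 59.1
t 27.1333 p [ 0.5702 -0.3012  0.0446] yang 3.678022131533263 tilt [ 0.0009 -0.0002] j [-0.4861  0.6508  0.1419  1.0611  0.0002  1.0205] w 0.025336884712681206 gf 59.10509169101715 F [-0.8738  1.9428  4.1498]
shift units total [ 0.0005  0.0026 -0.003 ] max row .139
```

```bash
python3 -m inch '[[[0,0,0],[0,0,0],0.3],[[0,0,0],[0,0,0],0.1],[[0,0,0],[0,0,0],0],[[0,0,0],[0,0,0],0],[[0,0,0],[0,0,-0.04],0],[[0,0,0],[0,0,-0.08],0],[[0,0,0],[0,0,-0.12],0],[[0,0,0],[0,0,-0.12],0],[[0,0,0],[0,0,-0.12],0],[[0,0,0],[0,0,-0.05],0]]';python3 -m inch '[[[0,0,0],[0.1,0,0],0],[[0,0,0],[0.13,0,0],0],[[0,0,0],[0.13,0,0],0],[[0,0,0],[0.13,0,0],0],[[0,0,0],[0.13,0,0],0],[[0,0,0],[0.13,0,0],0],[[0,0,0],[0.1,0,0],0],[[0,0,0],[0.05,0,0],0],[[0,0,0],[0,0,0],0]]'
python3 - <<'E'
from h import *
import cv2
t=vision.camera('top')['img'][150:230,325:405,::-1]; s=vision.camera('side')['img'][120:170,230:310,::-1]
cv2.imwrite('pics/end.png',np.hstack([cv2.resize(t,(400,400),interpolation=2),cv2.resize(s,(400,400*50//80),interpolation=2).copy() if 0 else cv2.copyMakeBorder(cv2.resize(s,(400,250),interpolation=2),0,150,0,0,0)]))
k=CAM['top']
for n,p in dict(lb=[.5653,-.2199,.092],sb=[.4829,-.2252,.076],jr=[.4886,-.3079,.068],pk=[.5711,-.3027,.070]).items(): print(n,(5*(proj(k,p)-[325,150])).round(0), (5*(proj(CAM['side'],p)-[230,120])+[400,0]).round(0))
E
```

```text
clock: 27.97
eef_pos: [0.572, -0.3022, 0.2101]
tool_rot: [0.684, 0.729, 0.001, 0.005]
ft_force: [0.5, -0.2, -0.4]
grip_width: 0.0428
grasp_force: 0.0
clock: 28.72
eef_pos: [0.5524, -0.0282, 0.204]
tool_rot: [0.682, 0.731, 0.001, 0.0]
ft_force: [-0.3, 0.1, 0.5]
grip_width: 0.0429
grasp_force: 0.0
lb [143.  96.] [528.  55.]
sb [150. 258.] [666.  84.]
jr [305. 251.] [666.  35.]
pk [290.  95.] [535.  28.]
```

View pics/end.png

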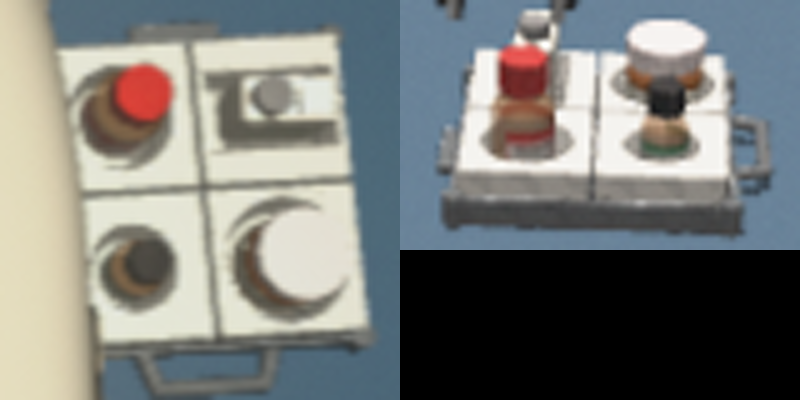

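All four tops match where fully seated containers should appear: red (144,93), black (150,258), jar (307,251), pack (290,97). In the side view they stand upright. Handing in.

```bash
python3 -c "
from workcell import workorder
print(workorder.job_done())"
```

```text
the job is handed in; nothing more can be done
None
```

I loaded all four containers upright into their matching inserts, released them and handed the job in at about 29 s of the 96 s allowed; the hand-in call gave no verdict, but the last top and side pictures show all four seated.

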